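# Clamp a half-packed food carton in the packing jig

### The job

Flip the black cam lever on the packing jig up to free the sliding fence, slide the fence to push the half-packed carton square and snug against the end stop without crushing it, then flip the lever fully down again so that the fence is locked there. Leave the other groceries where they stand.

Things in the scene. Friction and masses are not known exactly. Their poses are not given: they have to be found in the camera images.
- jig: fixed packing jig, plywood board 250 (x) x 430 (y) x 15 mm. Origin: centre of the board's underside, on the table; z up, x away from the robot (yaw varies), y along the aluminium guide rail (at x = -85 mm, top at 55 mm) towards the wooden end stop (face at y = +170, from x = -55 to 115, top at 70 mm). Posts at y = -203 and +203 mm, 250 mm high, carry the tape bar (bar_mid).
- bar_mid (a point): middle of the 20 mm steel bar that runs along jig y 220 mm above the table, at jig x = 0. It stands over the lever when this lies down, so that a gripper pointing straight down strikes it: come in under the bar with the tool tilted 25 to 40 degrees, leaning back towards jig -x. A tape roll (96 mm across) hangs on it from y = 125 to 170 mm.
- fence (a joint): how far (m) the fence carriage has slid along jig +y, towards the stop; range 0 to 0.135. The carton (110 mm) is held snug between fence and stop at 0.120; starts at 0 to 0.06. The lever's middle plane is at jig y = -0.125 + this value. Free, it slides with about 1.5 N (plus about 5 N to push the carton along); locked, the cam holds it on the rail.
- fence_face (a point): middle of the wooden fence board's face that pushes the carton, 45 mm above the table; the board is 155 mm long (jig x = -50 to +105 mm), 15 mm thick, from 19 to 66 mm above the table. The face lies 65 mm towards jig +y from the lever's middle plane. Axes as the jig's.
- lever (a joint): angle of the cam lever (rad): 0 = locked, lying level and pointing to jig +x, under the bar; grows as the tip rises and swings back towards jig -x; 1.57 = upright; range 0 to 1.75. The cam grips the rail below about 0.35 and is free above; count it as free from 0.8 and as locked below 0.15. It stays where it is left; moving it takes about 3 N at the grip.
- lever_pivot (a point): the lever's hinge axis, 90 mm above the table, in the lever's middle plane, above the rail (jig x = -85 mm); the hinge axis runs along jig y. Moves with the fence. Axes as the jig's. The lever's steel cheeks stand within 22 mm of this point along y and 18 mm along x.
- lever_grip (a point): where to hold the lever, on its flat black bar, 65 mm from the pivot. The bar is 20 mm wide (along jig y) and 12 mm thick, and reaches from 22 to 110 mm from the pivot; its middle line lies 3 mm above the pivot when down. Its x points to the tip, y along the hinge. Gripped across y, the lever can turn between the finger pads. Free space beside it: at least 50 mm to the carton's side, 60 mm to the other.
- stop_face (a point): middle of the end stop's face that the carton is pushed against, 45 mm above the table (jig x = +35 mm, y = +170 mm). Axes as the jig's.
- carton_center (a point): centre (half-way up, 42.5 mm above its underside) of the open cardboard carton with groceries in it, 140 (x) x 110 (y) x 85 high, 0.4 to 0.85 kg, standing loose on the jig's board between the fence and the stop. Axes along its sides. When it is snug its centre is at jig y = +115 mm.
- tin_tall_center (a point): bystander, leave alone (sizes in mm): tin, 66 across, 85 high, standing on the jig's board on the far side of the lever, behind the fence board; its centre, half-way up
- tin_flat_center (a point): bystander, leave alone (sizes in mm): flat tin, 84 across, 40 high, on the table to the left of the jig; its centre, half-way up
- tin_wide_center (a point): bystander, leave alone (sizes in mm): wide tin, 88 across, 110 high, to the right of the jig; its centre, half-way up
- jar_center (a point): bystander, leave alone (sizes in mm): glass jar, 72 across, 110 high, to the left of the jig; its centre, half-way up
- oil_center (a point): bystander, leave alone (sizes in mm): oil bottle, 64 across, 210 high, beyond the jig; its centre, half-way up
- cereal_center (a point): bystander, leave alone (sizes in mm): upright cereal box 55 x 130 x 150 high, beyond the jig; its centre, half-way up

How it is judged:
By the outcome, as a careful person would: the job done as asked, in the order asked, and still so for the second after the job is handed in, with the robot touching nothing.
It also fails if it takes over 51 s, if anything falls off the work surface, if the arm or the gripper's body presses on something with over 40 N, if the wrist force passes 120 N, or if a joint passes its speed limit or range.

### The arm

A 6-joint arm with a two-finger parallel gripper is mounted at the origin on the work surface. World frame = base frame: x ahead of the robot, y to its left, z up, the work surface at z = 0. Lengths are in m, angles in rad, forces in N, time in s.
With the tool pointing down it reaches from about 0.35 to 0.975 m from the base axis. Payload 4.9 kg.
Tool frame: the origin (TCP) lies on the centre line of the jaws, within the pads' length; the fingertips stand manip.tcp_to_tips ahead of it and the grasp point (between the pads) is the TCP (manip.tcp_to_tips is the distance from the TCP to the fingertips, in m); y points along the fingers, z is the direction in which the jaws open and shut, and the axes are right-handed (so a half turn about y gives the same grasp; the last joint's range is limited). The gripper opens to 85 mm and grips with 20 to 120 N. Pads are 22 mm wide; open, the fingers measure 114 mm over their backs; the gripper's body (76 mm by 85 mm) begins 54 mm behind the grasp point. The pads swing forward as they close: fully open they stand 13 mm farther back than shut.
Start: joints at [1.091, 0.053, 1.613, -0, 1.476, -0.119], TCP at [0.221, 0.585, 0.25] pointing down, gripper open.
Joint ranges: [-3.01, 3.01], [-1.01, 2.22], [0.06, 2.58], [-1.02, 4.17], [0.09, 2.62], [-3.14, 3.14]. Speed limits (rad/s): [2.57, 2.57, 3.14, 3.14, 3.14, 3.14].

### API

Orientations are given as a unit quaternion [w, x, y, z].
In Python, from plant import manip gives the robot as it stands.
- The arm moves only by the tool apply_moves, never from a script. Its argument "moves" is a list of rows, each a list of 7 numbers: the gripper's target within -1 to 1 (shut at 1, half-way at 0, fully open at -1), then the shift along the tool's x, y, z in mm, then the turn, a rotation vector about the tool's x, y, z in degrees. A call has 1 to 20 rows; each row shifts and turns the commanded pose from where the row before left it, along the tool's axes as they then stand; what a row does not reach is not made up. A row lasts 1/10 s, in which the tool goes at most 50 mm and 8.59 degrees, less where a joint would pass 70% of its speed; a pose out of reach is approached as far as the arm can. A call with a gripper value outside its range is refused whole. The fingers move at their own pace and stop on an object; the grip force is fixed at half the most. Time passes only in rows, so rows that do not move let the fingers close. It gives the time, the measured TCP pose, the force and the opening at its end, in the units of the state.
- manip.state(): the state, without advancing time (a new reading comes with each control period).
- manip.grab_frame(name): name is "side" or "top" or "wrist"; returns the picture (384x512x3 uint8, blue, green, red); there is no depth.
- manip.calibration(name): a dict with "mtx" (3x3 intrinsics, pixels), "T" (4x4, takes a point from camera to world coordinates); the wrist camera has in their place "T_tool_cam" (4x4, takes a point from camera to tool coordinates, whose origin is the TCP and whose axes are the tool frame's). Camera axes: x right, y down, z forward; pixel columns grow to the right and rows downward; lengths in m; the calibration is good to about 2 mm. A picture is of the moment at which its call begins: read the wrist's pose just before it. calibration takes no time and is no camera call.
- manip.job_done(): hands the job in, once; it reports no verdict.
The state is a dict: "time": time; "joint_pos": joint angles; "joint_vel": joint speeds; "joint_efforts": joint torques, N m; "tool_pos": TCP position; "tool_rot": TCP orientation; "contact_force": force on the tool from outside, world axes, zero at the start; "ft_torque": the same for the moment, N m; "gripper_width": opening from 0.0 (shut) to 1.0 (fully open).
Only numpy, scipy, OpenCV 4.12 (cv2) and the standard library are available. Lean on these libraries where they do the work, as an engineer would, in place of code of your own. Each camera call takes 0.05 s, during which the arm holds its last target. There are 200 camera calls.

## Working session

There is one attempt and no reset: what is moved stays moved. The work goes in short steps, Python scripts to look and compute and a tool call to move; the robot and the scene stay as the last step left them, time stands still between calls to the robot, and variables do not carry over. Pictures are saved under pics/ and viewed, about 8 in all and at most 12, crops included, and the job is handed in when it is done.

Besides the shell and the picture viewer there is one more tool, called after ">>>" in YAML: its name, and indented under it one key for each argument. apply_moves: Moves the arm, as the interface text tells. Its arguments: {"type":"object","properties":{"moves":{"type":"array","items":{"type":"array","items":{"type":"number"}}}},"required":["moves"]}

```bash
ls; mkdir -p pics; python3 - <<'E'
from plant import manip
import cv2,numpy as np
s=manip.state();print({k:np.round(v,3).tolist() for k,v in s.items()},manip.tcp_to_tips)
for n in("side","top"):
    cv2.imwrite(f"pics/{n}0.png",cv2.resize(manip.grab_frame(n),(800,600),interpolation=cv2.INTER_CUBIC))
    c=manip.calibration(n);print(n,np.round(c["mtx"],1).tolist(),np.round(c["T"],3).tolist())
print(np.round(manip.calibration("wrist")["T_tool_cam"],3).tolist())
E
```

```text
pics
{'time': 0.0, 'joint_pos': [1.091, 0.053, 1.614, -0.0, 1.476, -0.119], 'joint_vel': [-0.001, 0.0, 0.0, 0.0, -0.0, 0.0], 'joint_efforts': [0.001, -39.369, -37.017, -0.0, 0.007, -0.0], 'tool_pos': [0.22, 0.584, 0.249], 'tool_rot': [-0.695, 0.696, -0.127, 0.127], 'contact_force': [-0.205, -0.694, -0.5], 'ft_torque': [0.012, 0.04, -0.005], 'gripper_width': 0.999} 0.019
side [[498.7, 0.0, 254.1], [0.0, 498.7, 186.9], [0.0, 0.0, 1.0]] [[-0.992, -0.1, 0.074, 0.515], [-0.124, 0.771, -0.624, 0.908], [0.006, -0.629, -0.778, 1.214], [0.0, 0.0, 0.0, 1.0]]
top [[482.0, 0.0, 258.8], [0.0, 482.0, 188.4], [0.0, 0.0, 1.0]] [[0.011, -0.987, 0.158, 0.45], [-1.0, -0.008, 0.02, 0.016], [-0.018, -0.159, -0.987, 1.269], [0.0, 0.0, 0.0, 1.0]]
[[0.001, 0.95, 0.312, -0.08], [-0.0, -0.312, 0.95, -0.124], [1.0, -0.001, -0.0, 0.0], [0.0, 0.0, 0.0, 1.0]]
```

View pics/top0.png

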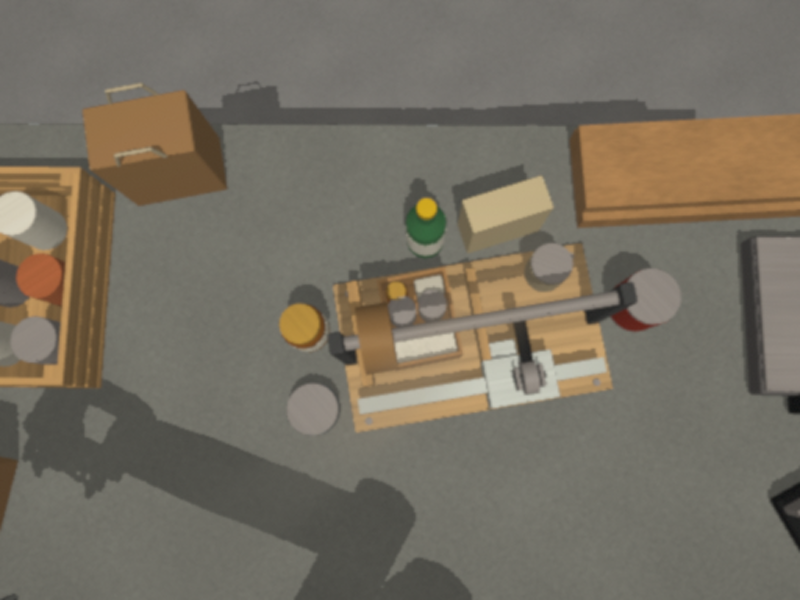

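View pics/side0.png

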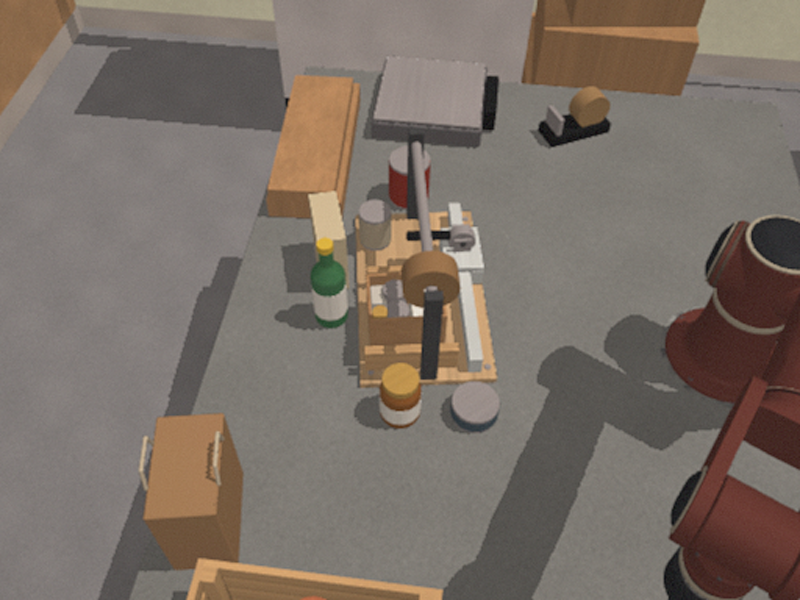

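The top view shows the jig corners at about (334,285), (582,243), (611,388) and (357,431). The lever lies under the bar from (530,378) to (522,322), and the tins, jar, oil and cereal are clear. I'll enlarge it to measure.

```bash
python3 - <<'E'
from plant import manip
import cv2
f=manip.grab_frame("top")[145:285,207:407]
cv2.imwrite("pics/top1.png",cv2.resize(f,(800,560),interpolation=cv2.INTER_CUBIC))
E
```

```text
(no output)
```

View pics/top1.png

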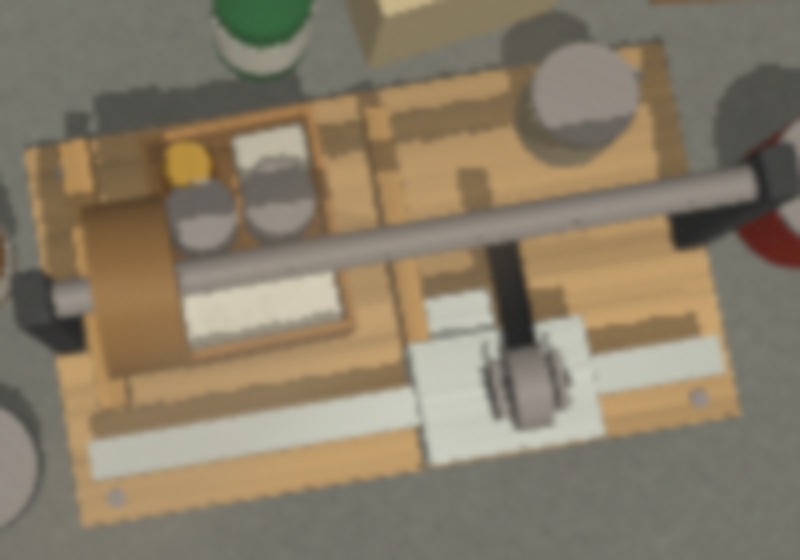

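The crop shows the board corners at (24,150), (660,40), (740,415) and (83,525). The lever's pivot is near (527,385) and the bar goes under the steel bar at (505,250). The fence's far corner is at (362,92).

```bash
cat > h.py <<'E'
from plant import manip
import cv2,numpy as np
from scipy.optimize import least_squares
from scipy.spatial.transform import Rotation as R
def ray(cam,uv,z):
    c=manip.calibration(cam);d=c["T"][:3,:3]@np.linalg.solve(c["mtx"],[*uv,1]);o=c["T"][:3,3]
    return o+d*(z-o[2])/d[2]
def crop(p): return (207+(p[0]+.5)/4-.5,145+(p[1]+.5)/4-.5)
def pr(cam,P):
    c=manip.calibration(cam);q=c["mtx"]@(c["T"][:3,:3].T@(np.array(P)-c["T"][:3,3]));return q[:2]/q[2]
E
python3 - <<'E'
from h import *
P=[((24,150),(.125,.215)),((660,40),(.125,-.215)),((740,415),(-.125,-.215)),((83,525),(-.125,.215))]
W=np.array([ray("top",crop(p),.015)[:2] for p,_ in P]);J=np.array([j for _,j in P])
rot=lambda a:np.array([[np.cos(a),-np.sin(a)],[np.sin(a),np.cos(a)]])
s=least_squares(lambda v:(J@rot(v[2]).T+v[:2]-W).ravel(),[.5,0,0]);print(s.x,np.degrees(s.x[2]),np.round(s.fun*1e3,1))
np.save("jig.npy",s.x)
toj=lambda p,z:np.round(rot(s.x[2]).T@(ray("top",crop(p),z)[:2]-s.x[:2])*1e3,1)
for n,p,z in[("cam",(531,375),.105),("bar base",(518,340),.099),("bar far",(505,250),.099),("fence far L",(362,92),.066),("cartonR far",(305,112),.1),("cartonR near",(352,325),.1),("cartonL near",(180,360),.1),("rail L near",(92,478),.055),("rail R far",(720,340),.055),("tin",(585,92),.1),("barL",(60,298),.22),("barR",(745,185),.22)]:print(n,toj(p,z))
E
```

```text
[ 0.58343353 -0.06948184  0.17877104] 10.2428263472738 [ 0.9  1.1 -0.  -1.2  0.6 -0.9 -1.5  1. ]
cam [-80.5 -73. ]
bar base [-58.3 -70.2]
bar far [ -3.2 -73. ]
fence far L [114.5  -8. ]
cartonR far [101.6  32.1]
cartonR near [-32.6  27. ]
cartonL near [-35.9 133.3]
rail L near [-95.9 200.4]
rail R far [ -77.4 -201.3]
tin [  84.6 -140. ]
barL [  0.2 189.8]
barR [  -1.8 -190.4]
```

```bash
cat >> h.py <<'E'
v=np.load("jig.npy");JR=R.from_euler("z",v[2])
def j2w(p): return JR.apply(np.array(p)/1e3)+[v[0],v[1],0]
def w2j(p): return JR.inv().apply(np.array(p)-[v[0],v[1],0])*1e3
def goalR(t):
    t=np.radians(t);a=np.array([np.sin(t),0,-np.cos(t)]);z=np.array([0,1,0.])
    return JR*R.from_matrix(np.c_[np.cross(a,z),a,z])
def cur():
    s=manip.state();q=s["tool_rot"];return s,np.array(s["tool_pos"]),R.from_quat([q[1],q[2],q[3],q[0]])
def rep(goal=None,t=32):
    s,p,r=cur();g=goalR(t)
    print("t",round(s["time"],2),"jig pos",np.round(w2j(p),1),"roterr(tool deg)",np.round((r.inv()*g).as_rotvec(degrees=True),2),"F jig",np.round(JR.inv().apply(s["contact_force"]),1),"w",round(s["gripper_width"],3),"joints",np.round(s["joint_pos"],2))
    if goal is not None: print("shift goal-tool frame mm",np.round(g.inv().apply(j2w(goal)-p)*1e3,1),"cur frame",np.round(r.inv().apply(j2w(goal)-p)*1e3,1))
E
python3 - <<'E'
from h import *
a=goalR(32).apply([0,1,0])
_,p,r=cur();print(np.round(r.as_matrix(),2).tolist())
g=np.array([-20,-72.5,93]);s=np.radians(32)
pre=g-150*np.array([np.sin(s),0,-np.cos(s)]);print(pre)
rep(pre)
E
```

```text
[[0.94, -0.0, 0.35], [-0.35, -0.0, 0.94], [-0.0, -1.0, -0.0]]
[-99.48788963 -72.5        220.20721442]
t 0.15 jig pos [-240.9  708.   249.3] roterr(tool deg) [  8.72 -30.08 -31.25] F jig [-0.6 -0.   0.2] w 0.995 joints [ 1.09  0.05  1.61  0.    1.48 -0.12]
shift goal-tool frame mm [ 104.5   99.7 -780.5] cur frame [ 522.4   30.  -596.9]
```

>>> apply_moves:
  moves:
    - [-0.3,0,0,0,1.45,-5.01,-5.21]
    - [-0.3,0,0,0,1.45,-5.01,-5.21]
    - [-0.3,0,0,0,1.45,-5.01,-5.21]
    - [-0.3,0,0,0,1.45,-5.01,-5.21]
    - [-0.3,0,0,0,1.45,-5.01,-5.21]
    - [-0.3,0,0,0,1.45,-5.01,-5.21]
    - [-0.3,5,4,-39,0,0,0]
    - [-0.3,5,4,-39,0,0,0]
    - [-0.3,5,4,-39,0,0,0]
    - [-0.3,5,4,-39,0,0,0]
    - [-0.3,5,4,-39,0,0,0]
    - [-0.3,5,4,-39,0,0,0]
    - [-0.3,5,4,-39,0,0,0]
    - [-0.3,5,4,-39,0,0,0]
    - [-0.3,5,4,-39,0,0,0]
    - [-0.3,5,4,-39,0,0,0]

```text
time: 1.75
tool_pos: [0.3523, 0.2111, 0.2422]
tool_rot: [0.695, -0.659, -0.256, -0.134]
contact_force: [0.6, -0.1, -0.2]
gripper_width: 0.652
```

```bash
python3 -c "
from h import *
rep([-99.5,-72.5,220.2])"
```

```text
t 1.75 jig pos [-177.5  317.2  242.2] roterr(tool deg) [-0.08  0.03  0.1 ] F jig [ 0.6 -0.2 -0.2] w 0.652 joints [ 0.45 -0.93  2.39 -0.15  1.14 -1.28]
shift goal-tool frame mm [  54.5   60.  -389.7] cur frame [  54.2   59.6 -389.8]
```

>>> apply_moves:
  moves:
    - [-0.3,27,30,-10,0,0,0]
    - [-0.3,27,30,-30,0,0,0]
    - [-0.3,0,0,-35,0,0,0]
    - [-0.3,0,0,-45,0,0,0]
    - [-0.3,0,0,-45,0,0,0]
    - [-0.3,0,0,-45,0,0,0]
    - [-0.3,0,0,-45,0,0,0]
    - [-0.3,0,0,-45,0,0,0]
    - [-0.3,0,0,-45,0,0,0]
    - [-0.3,0,0,-45,0,0,0]
    - [-0.3,0,0,0,0,0,0]
    - [-0.3,0,0,0,0,0,0]

```text
time: 2.95
tool_pos: [0.4974, -0.1584, 0.2193]
tool_rot: [0.695, -0.659, -0.254, -0.134]
contact_force: [0.7, 0.2, -0.5]
gripper_width: 0.653
```

```bash
python3 -c "
from h import *
rep([-99.5,-72.5,220.2])
cv2.imwrite('pics/w0.png',cv2.resize(manip.grab_frame('wrist'),(800,600)))
c=manip.calibration('wrist');_,p,r=cur();T=c['T_tool_cam']
for n,q in dict(grip=[-20,-72.5,99],tip=[25,-72.5,99],base=[-63,-72.5,99],fence=[-50,-7.5,66]).items():
    x=T[:3,:3].T@(r.inv().apply(j2w(q)-p)-T[:3,3]);x=c['mtx']@x;print(n,np.round(x[:2]/x[2]*1.5625))
"
```

```text
t 2.95 jig pos [-100.5  -72.2  219.3] roterr(tool deg) [-0.06 -0.19 -0.01] F jig [ 0.7  0.1 -0.5] w 0.653 joints [-0.65 -0.47  2.18  0.46  1.08 -2.55]
shift goal-tool frame mm [ 1.3 -0.3 -0.3] cur frame [ 1.3 -0.3 -0.3]
grip [404. 292.]
tip [405. 332.]
base [404. 243.]
fence [505. 223.]
```

View pics/w0.png

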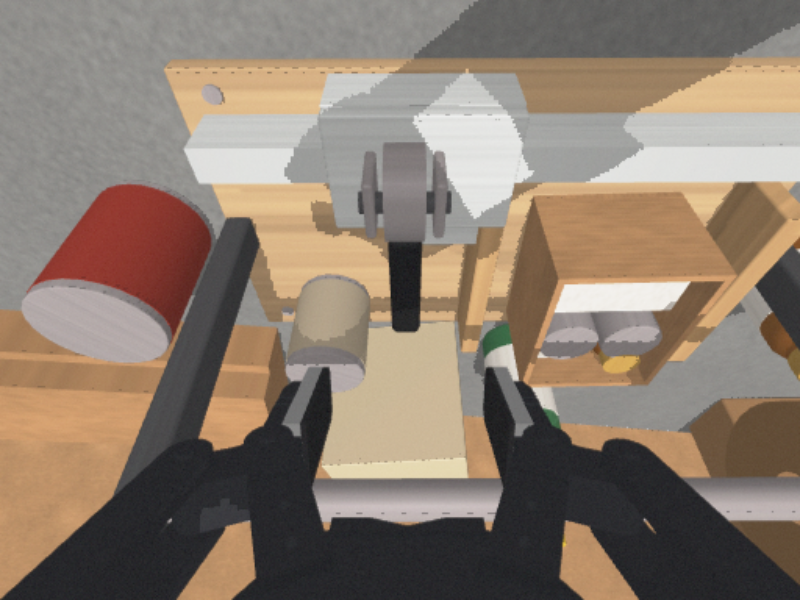

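The wrist view shows the lever bar at column 404, rows 243 to 331, as predicted. The jaws straddle it, so I go in.

>>> apply_moves:
  moves:
    - [-0.3,1,35,0,0,0,0]
    - [-0.3,0,35,0,0,0,0]
    - [-0.3,0,35,0,0,0,0]
    - [-0.3,0,25,0,0,0,0]
    - [-0.3,0,20,0,0,0,0]
    - [-0.3,0,0,0,0,0,0]
    - [-0.3,0,0,0,0,0,0]

```text
time: 3.7
tool_pos: [0.5768, -0.1417, 0.0937]
tool_rot: [0.695, -0.659, -0.256, -0.133]
contact_force: [0.1, 0.6, 0.8]
gripper_width: 0.651
```

```bash
python3 -c "
from h import *
rep([-20,-72.5,93])"
```

```text
t 3.7 jig pos [-19.4 -69.8  93.7] roterr(tool deg) [-0.13  0.06  0.05] F jig [0.2 0.6 0.8] w 0.651 joints [-0.52 -0.11  2.12  0.52  0.75 -2.59]
shift goal-tool frame mm [-0.9  0.2 -2.7] cur frame [-0.9  0.2 -2.7]
```

>>> apply_moves:
  moves:
    - [-0.3,0,0,-2.5,0,0,0]
    - [0.2,0,0,0,0,0,0]
    - [0.5,0,0,0,0,0,0]
    - [1,0,0,0,0,0,0]
    - [1,0,0,0,0,0,0]
    - [1,0,0,0,0,0,0]
    - [1,0,0,0,0,0,0]
    - [1,0,0,0,0,0,0]

```text
time: 4.5
tool_pos: [0.5775, -0.1454, 0.0945]
tool_rot: [0.695, -0.659, -0.255, -0.134]
contact_force: [-5.1, 3.8, 6.9]
gripper_width: 0.227
```

```bash
python3 -c "
from h import *
rep([-20,-72.5,93])
# arc shifts in tool frame from current lever angle to 1.3 rad
P=lambda th:np.array([-85+65*np.cos(th)-3*np.sin(th),0,90+65*np.sin(th)+3*np.cos(th)])
s=np.radians(32);X=np.array([np.cos(s),0,np.sin(s)]);Y=np.array([np.sin(s),0,-np.cos(s)])
th=np.linspace(0,1.35,15)
for a,b in zip(th,th[1:]): d=P(b)-P(a);print(round(b,2),np.round([d@X,d@Y],1))
"
```

```text
t 4.5 jig pos [-19.3 -73.7  94.5] roterr(tool deg) [-0.1  -0.03  0.1 ] F jig [-4.3  4.6  6.9] w 0.227 joints [-0.53 -0.1   2.11  0.53  0.76 -2.6 ]
shift goal-tool frame mm [-1.4  0.9  1.2] cur frame [-1.4  0.9  1.2]
0.1 [ 2.8 -5.6]
0.19 [ 2.3 -5.9]
0.29 [ 1.7 -6. ]
0.39 [ 1.1 -6.2]
0.48 [ 0.5 -6.3]
0.58 [-0.1 -6.3]
0.68 [-0.7 -6.2]
0.77 [-1.3 -6.1]
0.87 [-1.9 -6. ]
0.96 [-2.5 -5.8]
1.06 [-3.  -5.5]
1.16 [-3.5 -5.2]
1.25 [-4.  -4.8]
1.35 [-4.5 -4.4]
```

>>> apply_moves:
  moves:
    - [1,2.8,-5.6,0,0,0,0]
    - [1,2.3,-5.9,0,0,0,0]
    - [1,1.7,-6,0,0,0,0]
    - [1,1.1,-6.2,0,0,0,0]
    - [1,0.5,-6.3,0,0,0,0]
    - [1,0,-6.3,0,0,0,0]
    - [1,-0.7,-6.2,0,0,0,0]

```text
time: 5.2
tool_pos: [0.5602, -0.1478, 0.131]
tool_rot: [0.696, -0.659, -0.254, -0.133]
contact_force: [5.5, 0.4, -10.9]
gripper_width: 0.22
```

```bash
python3 -c "
from h import *
rep([-85+65*np.cos(.68)-3*np.sin(.68),-72.5,90+65*np.sin(.68)+3*np.cos(.68)])"
```

```text
t 5.2 jig pos [-36.8 -72.9 131. ] roterr(tool deg) [-0.15 -0.14 -0.1 ] F jig [  5.5  -0.6 -10.9] w 0.22 joints [-0.55 -0.2   2.13  0.49  0.84 -2.56]
shift goal-tool frame mm [ 1.5 -1.6  0.4] cur frame [ 1.5 -1.6  0.4]
```

Tracking well, with about 2 mm of lag. I continue the arc to about 1.35 rad.

>>> apply_moves:
  moves:
    - [1,-1.3,-6.1,0,0,0,0]
    - [1,-1.9,-6,0,0,0,0]
    - [1,-2.5,-5.8,0,0,0,0]
    - [1,-3,-5.5,0,0,0,0]
    - [1,-3.5,-5.2,0,0,0,0]
    - [1,-4,-4.8,0,0,0,0]
    - [1,-4.5,-4.4,0,0,0,0]
    - [1,0,0,0,0,0,0]
    - [1,0,0,0,0,0,0]

```text
time: 6.1
tool_pos: [0.5234, -0.1545, 0.1526]
tool_rot: [0.696, -0.659, -0.254, -0.133]
contact_force: [2.5, 1.2, -6.6]
gripper_width: 0.217
```

```bash
python3 -c "
from h import *
rep([-85+65*np.cos(1.35)-3*np.sin(1.35),-5.,90+65*np.sin(1.35)+3*np.cos(1.35)])"
```

```text
t 6.1 jig pos [-74.2 -72.9 152.6] roterr(tool deg) [-0.16 -0.13 -0.07] F jig [ 2.7  0.7 -6.6] w 0.217 joints [-0.61 -0.32  2.19  0.49  0.92 -2.59]
shift goal-tool frame mm [ 1.2 -1.  67.9] cur frame [ 1.  -0.8 68. ]
```

>>> apply_moves:
  moves:
    - [1,0,0,3,0,0,0]
    - [1,0,0,5,0,0,0]
    - [1,0,0,5,0,0,0]
    - [1,0,0,5,0,0,0]
    - [1,0,0,5,0,0,0]
    - [1,0,0,4,0,0,0]
    - [1,0,0,3,0,0,0]
    - [1,0,0,3,0,0,0]
    - [1,0,0,3,0,0,0]
    - [1,0,0,3,0,0,0]
    - [1,0,0,3,0,0,0]
    - [1,0,0,3,0,0,0]
    - [1,0,0,3,0,0,0]
    - [1,0,0,3,0,0,0]

```text
time: 7.5
tool_pos: [0.5144, -0.105, 0.1528]
tool_rot: [0.695, -0.659, -0.254, -0.133]
contact_force: [3.9, -4.1, -23.1]
gripper_width: 0.218
```

```bash
python3 -c "
from h import *
rep([-74,-5.,152.6])"
```

```text
t 7.5 jig pos [-74.2 -22.7 152.8] roterr(tool deg) [-0.06 -0.05 -0.13] F jig [  3.1  -4.7 -23.1] w 0.218 joints [-0.52 -0.41  2.25  0.45  0.9  -2.47]
shift goal-tool frame mm [ 0.1  0.3 17.7] cur frame [ 0.1  0.3 17.7]
```

>>> apply_moves:
  moves:
    - [1,-0.5,1,2,0,0,0]
    - [1,0,0,2,0,0,0]
    - [1,0,0,2,0,0,0]
    - [1,0,0,2,0,0,0]
    - [1,0,0,1.5,0,0,0]
    - [1,0,0,1.5,0,0,0]

```text
time: 8.1
tool_pos: [0.5129, -0.0948, 0.1526]
tool_rot: [0.694, -0.66, -0.254, -0.133]
contact_force: [-0.3, -6.6, -19.7]
gripper_width: 0.218
```

```bash
python3 -c "
from h import *
rep([-74,-5.,152.6])
f=manip.grab_frame('top')[145:285,207:407]
cv2.imwrite('pics/top2.png',cv2.resize(f,(800,560),interpolation=cv2.INTER_CUBIC))"
```

```text
t 8.1 jig pos [-73.9 -12.4 152.6] roterr(tool deg) [ 0.03 -0.01 -0.09] F jig [ -1.5  -6.5 -19.7] w 0.218 joints [-0.49 -0.42  2.26  0.43  0.9  -2.45]
shift goal-tool frame mm [-0.1  0.   7.4] cur frame [-0.1 -0.   7.4]
```

View pics/top2.png

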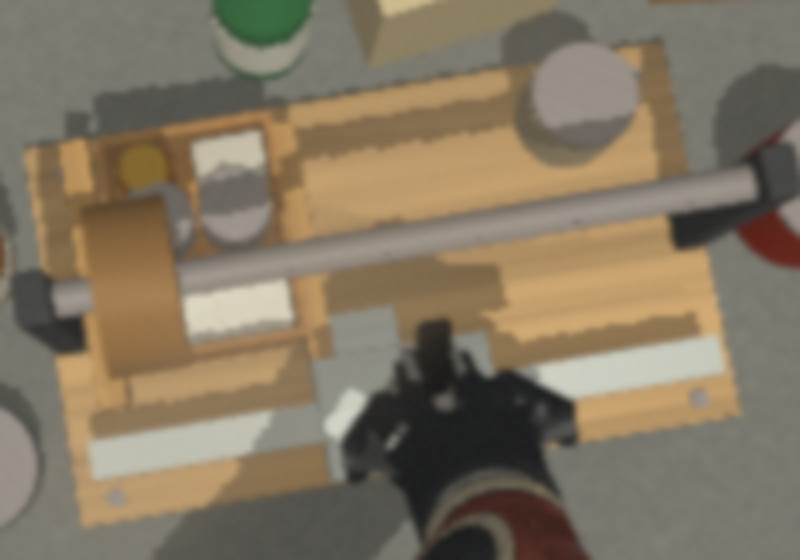

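The carton is now against the fence (rim edge from (268,120) to (300,325)), about 7 mm short of the stop. I continue at 1 mm per row.

>>> apply_moves:
  moves:
    - [1,0,0,1,0,0,0]
    - [1,0,0,1,0,0,0]
    - [1,0,0,1,0,0,0]
    - [1,0,0,1,0,0,0]
    - [1,0,0,1,0,0,0]

```text
time: 8.65
tool_pos: [0.512, -0.0899, 0.1527]
tool_rot: [0.694, -0.66, -0.254, -0.133]
contact_force: [-0.0, -6.8, -19.4]
gripper_width: 0.218
```

>>> apply_moves:
  moves:
    - [1,0,0,0.5,0,0,0]
    - [1,0,0,0.5,0,0,0]

```text
time: 8.85
tool_pos: [0.5118, -0.0889, 0.1527]
tool_rot: [0.694, -0.66, -0.254, -0.133]
contact_force: [0.0, -6.8, -19.6]
gripper_width: 0.218
```

>>> apply_moves:
  moves:
    - [1,0,0,0.5,0,0,0]
    - [1,0,0,0.5,0,0,0]

```text
time: 9.05
tool_pos: [0.5117, -0.0885, 0.1527]
tool_rot: [0.694, -0.661, -0.254, -0.133]
contact_force: [1.2, -10.3, -21.0]
gripper_width: 0.219
```

```bash
python3 -c "
from h import *
rep([-74,-5.,152.6])"
```

```text
t 9.05 jig pos [-73.9  -6.  152.7] roterr(tool deg) [ 0.12  0.01 -0.08] F jig [ -0.6 -10.3 -21. ] w 0.219 joints [-0.48 -0.43  2.27  0.43  0.89 -2.43]
shift goal-tool frame mm [-0.1  0.   1. ] cur frame [-0.1  0.   1. ]
```

>>> apply_moves:
  moves:
    - [1,0,0,0.4,0,0,0]
    - [1,0,0,0,0,0,0]

```text
time: 9.25
tool_pos: [0.5117, -0.0885, 0.1527]
tool_rot: [0.694, -0.661, -0.254, -0.133]
contact_force: [1.3, -10.5, -21.7]
gripper_width: 0.215
```

```bash
python3 -c "
from h import *
rep([-74,-5.,152.6])"
```

```text
t 9.25 jig pos [-73.9  -6.  152.7] roterr(tool deg) [ 0.17  0.01 -0.08] F jig [ -0.6 -10.6 -21.7] w 0.215 joints [-0.48 -0.43  2.27  0.43  0.89 -2.43]
shift goal-tool frame mm [-0.1  0.   1. ] cur frame [-0.1  0.   1. ]
```

>>> apply_moves:
  moves:
    - [1,0,0,0.5,0,0,0]
    - [1,0,0,0.5,0,0,0]
    - [1,0,0,0,0,0,0]

```text
time: 9.55
tool_pos: [0.5117, -0.0884, 0.1527]
tool_rot: [0.693, -0.662, -0.254, -0.134]
contact_force: [3.1, -14.0, -23.3]
gripper_width: 0.214
```

```bash
python3 -c "
from h import *
rep([-74,-5.,152.6])
f=manip.grab_frame('top')[145:285,207:407]
cv2.imwrite('pics/top3.png',cv2.resize(f,(800,560),interpolation=cv2.INTER_CUBIC))"
```

```text
t 9.55 jig pos [-74.   -5.8 152.7] roterr(tool deg) [ 0.3   0.03 -0.07] F jig [  0.6 -14.3 -23.3] w 0.214 joints [-0.48 -0.43  2.27  0.42  0.89 -2.43]
shift goal-tool frame mm [-0.1  0.1  0.8] cur frame [-0.1  0.1  0.8]
```

View pics/top3.png

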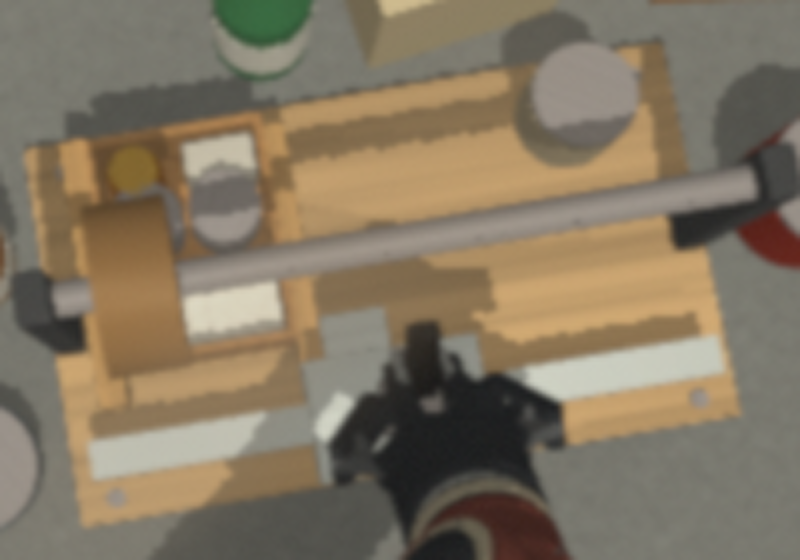

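The carton is snug: the force rose from 6.5 to 14 N with no further travel, and its rim is parallel to the stop. I ease the push slightly and lower the lever back along the arc.

>>> apply_moves:
  moves:
    - [1,4.5,4.4,-0.5,0,0,0]
    - [1,4,4.8,0,0,0,0]
    - [1,3.5,5.2,0,0,0,0]
    - [1,3,5.5,0,0,0,0]
    - [1,2.5,5.8,0,0,0,0]
    - [1,1.9,6,0,0,0,0]
    - [1,1.3,6.1,0,0,0,0]
    - [1,0.7,6.2,0,0,0,0]

```text
time: 10.4
tool_pos: [0.5558, -0.0809, 0.1331]
tool_rot: [0.693, -0.66, -0.257, -0.135]
contact_force: [-12.6, -4.1, 4.1]
gripper_width: 0.21
```

```bash
python3 -c "
from h import *
a=.58
rep([-85+65*np.cos(a)-3*np.sin(a),-6,90+65*np.sin(a)+3*np.cos(a)])
a=0;rep([-85+65*np.cos(a)-3*np.sin(a),-6,90+65*np.sin(a)+3*np.cos(a)])"
```

```text
t 10.4 jig pos [-29.2  -6.3 133.1] roterr(tool deg) [0.17 0.1  0.37] F jig [-13.2  -1.8   4.1] w 0.21 joints [-0.42 -0.28  2.19  0.43  0.79 -2.41]
shift goal-tool frame mm [-5.2  2.6  0.3] cur frame [-5.2  2.5  0.3]
t 10.4 jig pos [-29.2  -6.3 133.1] roterr(tool deg) [0.17 0.1  0.37] F jig [-13.2  -1.8   4.1] w 0.21 joints [-0.42 -0.28  2.19  0.43  0.79 -2.41]
shift goal-tool frame mm [-13.4  38.9   0.3] cur frame [-13.7  38.8   0.4]
```

>>> apply_moves:
  moves:
    - [1,-1,4,0.6,0,0,0]
    - [1,-1,4,0.6,0,0,0]
    - [1,0,0,0,0,0,0]

```text
time: 10.7
tool_pos: [0.5605, -0.0799, 0.1279]
tool_rot: [0.691, -0.66, -0.259, -0.138]
contact_force: [-4.7, -6.3, 3.3]
gripper_width: 0.216
```

```bash
python3 -c "
from h import *
rep([-20,-6,93])"
```

```text
t 10.7 jig pos [-24.5  -6.2 127.9] roterr(tool deg) [0.33 0.07 0.74] F jig [-5.8 -5.4  3.3] w 0.216 joints [-0.41 -0.26  2.19  0.44  0.77 -2.41]
shift goal-tool frame mm [-14.7  31.9   0.2] cur frame [-15.1  31.7   0.4]
```

>>> apply_moves:
  moves:
    - [1,0,0,0.5,0,0,0]
    - [1,0,0,0.5,0,0,0]
    - [1,0,0,0,0,0,0]

```text
time: 11.0
tool_pos: [0.5603, -0.0798, 0.1281]
tool_rot: [0.691, -0.661, -0.259, -0.139]
contact_force: [-5.0, -9.0, 1.4]
gripper_width: 0.215
```

```bash
python3 -c "
from h import *
rep([-20,-6,93])"
```

```text
t 11.0 jig pos [-24.6  -6.  128.1] roterr(tool deg) [0.46 0.1  0.76] F jig [-6.6 -7.9  1.4] w 0.215 joints [-0.41 -0.26  2.19  0.44  0.77 -2.41]
shift goal-tool frame mm [-14.7  32.2   0. ] cur frame [-15.1  32.    0.3]
```

>>> apply_moves:
  moves:
    - [1,-1.3,5.6,0.1,0,0,0]
    - [1,-1.8,5.6,0.1,0,0,0]
    - [1,-2.2,5.5,0,0,0,0]
    - [1,-2.6,5.4,0,0,0,0]
    - [1,-3,5.3,0,0,0,0]
    - [1,-3,5,0,0,0,0]
    - [1,0,0,0,0,0,0]

```text
time: 11.7
tool_pos: [0.5721, -0.079, 0.101]
tool_rot: [0.689, -0.66, -0.264, -0.144]
contact_force: [1.3, 1.4, 17.1]
gripper_width: 0.216
```

```bash
python3 -c "
from h import *
rep([-20,-6,93])"
```

```text
t 11.7 jig pos [-12.8  -7.4 101. ] roterr(tool deg) [0.62 0.11 1.61] F jig [ 1.5  1.1 17.1] w 0.216 joints [-0.4  -0.19  2.19  0.48  0.69 -2.45]
shift goal-tool frame mm [-10.3   3.    1.4] cur frame [-10.4   2.7   1.5]
```

>>> apply_moves:
  moves:
    - [1,-3,4,0,0,0,0]
    - [1,-2,3,0,0,0,0]
    - [1,0,1,0,0,0,0]
    - [1,0,0,0,0,0,0]

```text
time: 12.1
tool_pos: [0.5733, -0.0796, 0.0935]
tool_rot: [0.688, -0.66, -0.265, -0.144]
contact_force: [-6.4, 2.1, 27.6]
gripper_width: 0.215
```

```bash
python3 -c "
from h import *
rep([-20,-6,93])
cv2.imwrite('pics/w1.png',cv2.resize(manip.grab_frame('wrist'),(800,600)))"
```

```text
t 12.1 jig pos [-11.7  -8.1  93.5] roterr(tool deg) [0.68 0.19 1.72] F jig [-5.9  3.2 27.6] w 0.215 joints [-0.4  -0.17  2.19  0.49  0.67 -2.47]
shift goal-tool frame mm [-7.3 -3.9  2.1] cur frame [-7.2 -4.2  2.1]
```

View pics/w1.png

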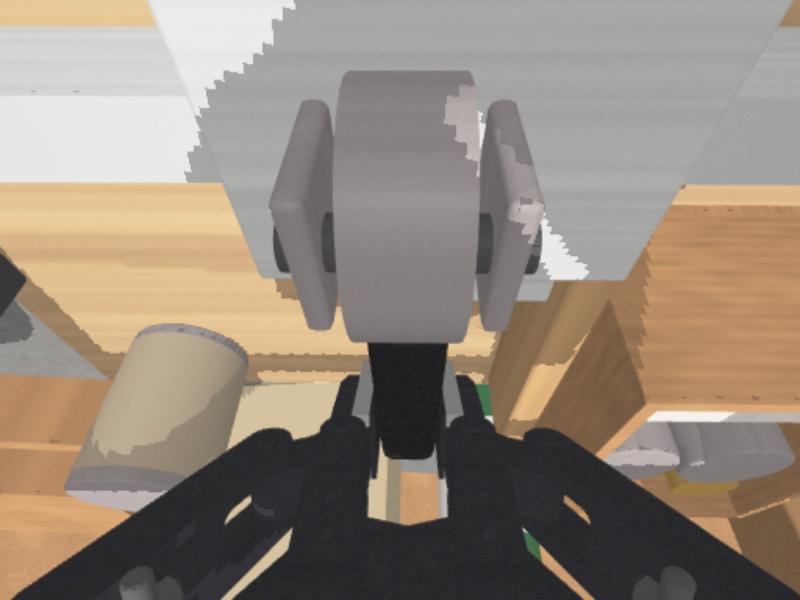

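The lever is down (TCP height 93.5, angle about 0.01). I release and back off.

>>> apply_moves:
  moves:
    - [0.3,0,0,0,0,0,0]
    - [0,0,0,0,0,0,0]
    - [-0.3,0,0,0,0,0,0]
    - [-0.3,0,0,0,0,0,0]
    - [-0.3,0,-20,0,0,0,0]
    - [-0.3,0,-35,0,0,0,0]
    - [-0.3,0,-35,0,0,0,0]
    - [-0.3,0,-35,0,0,0,0]
    - [-0.3,0,-25,0,0,0,0]
    - [-0.3,0,0,0,0,0,0]
    - [-0.3,0,0,0,0,0,0]

```text
time: 13.25
tool_pos: [0.4823, -0.0896, 0.2026]
tool_rot: [0.694, -0.659, -0.255, -0.134]
contact_force: [-0.6, 0.1, -0.5]
gripper_width: 0.651
```

```bash
python3 -c "
from h import *
rep()
f=manip.grab_frame('wrist');cv2.imwrite('pics/w2raw.png',f);cv2.imwrite('pics/w2.png',cv2.resize(f,(800,600)))
c=manip.calibration('wrist');_,p,r=cur();T=c['T_tool_cam']
def P(q):
    x=T[:3,:3].T@(r.inv().apply(j2w(q)-p)-T[:3,3]);x=c['mtx']@x;return np.round(x[:2]/x[2]*1.5625)
for y in(-5,-8):
  for n,q in dict(base=[-63,y,99],tip=[25,y,99],fnear=[-50,y+65,66],ffar=[105,y+65,66],cnear=[-35,y+65,100],cfar=[105,y+65,100]).items(): print(y,n,P(q))
print('stop',P([-55,170,70]),P([-35,170,100]))
"
```

```text
t 13.25 jig pos [-103.    -1.8  202.6] roterr(tool deg) [-0.01 -0.06  0.11] F jig [-0.6  0.2 -0.5] w 0.651 joints [-0.52 -0.59  2.28  0.41  1.04 -2.41]
-5 base [400. 270.]
-5 tip [402. 355.]
-5 fnear [504. 246.]
-5 ffar [475. 372.]
-5 cnear [508. 303.]
-5 cfar [479. 407.]
-8 base [394. 270.]
-8 tip [397. 355.]
-8 fnear [500. 246.]
-8 ffar [472. 372.]
-8 cnear [503. 303.]
-8 cfar [475. 407.]
stop [687. 244.] [691. 302.]
```

View pics/w2.png

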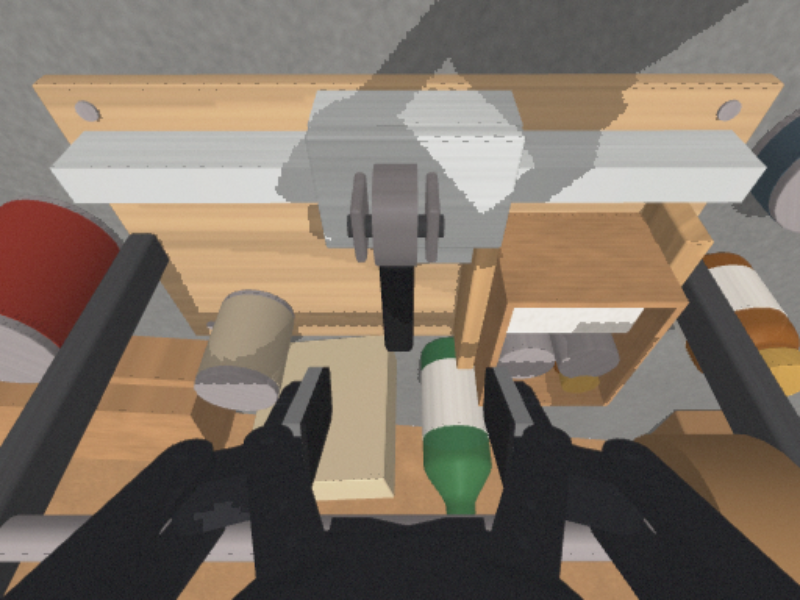

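The lever is level at columns 397 to 398, so the fence is at about 0.118 to 0.119. I'll move the camera in line with the fence face to check the gap directly.

>>> apply_moves:
  moves:
    - [-0.3,0,0,30,0,0,0]
    - [-0.3,0,0,30,0,0,0]
    - [-0.3,0,0,0,0,0,0]
    - [-0.3,0,0,0,0,0,0]

```text
time: 13.7
tool_pos: [0.4713, -0.0296, 0.2008]
tool_rot: [0.695, -0.659, -0.255, -0.133]
contact_force: [0.3, -0.1, 0.2]
gripper_width: 0.648
```

```bash
python3 -c "
from h import *
rep()
f=manip.grab_frame('wrist');
cv2.imwrite('pics/w3.png',cv2.resize(f[110:260,150:350],(800,600),interpolation=cv2.INTER_CUBIC))
c=manip.calibration('wrist');_,p,r=cur();T=c['T_tool_cam']
def P(q):
    x=T[:3,:3].T@(r.inv().apply(j2w(q)-p)-T[:3,3]);x=c['mtx']@x;x=x[:2]/x[2];return np.round(((x-[150,110])+.5)*4-.5)
for n,q in dict(fnear58=[-50,58,66],fnear60=[-50,60,66],ffar60=[105,60,66],cn60=[-35,60,100],cn170=[-35,170,100],cb60=[-35,60,15],stop=[-55,170,70],stopin=[-35,170,70],bar=[20,-5,99],bar8=[20,-8,99]).items(): print(n,P(q))
"
```

```text
t 13.7 jig pos [-103.3   59.2  200.8] roterr(tool deg) [-0.16  0.01 -0.07] F jig [ 0.3 -0.2  0.2] w 0.648 joints [-0.38 -0.68  2.34  0.34  1.03 -2.24]
fnear58 [440. 191.]
fnear60 [448. 191.]
ffar60 [447. 514.]
cn60 [448. 338.]
cn170 [916. 337.]
cb60 [447. 106.]
stop [909. 187.]
stopin [883. 245.]
bar [210. 463.]
bar8 [199. 463.]
```

View pics/w3.png

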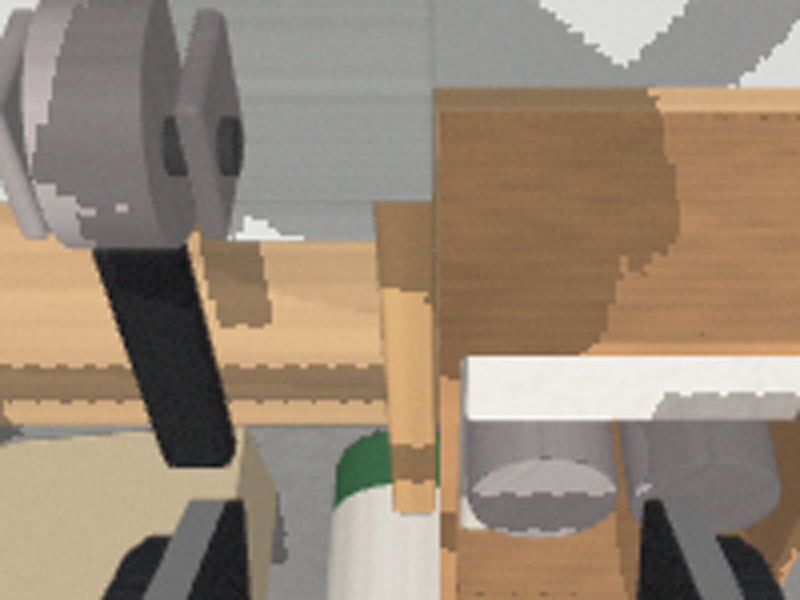

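```bash
python3 -c "
from h import *
f=manip.grab_frame('wrist')
cv2.imwrite('pics/w4.png',cv2.resize(f[150:246,236:276],(333,800)[::1] if 0 else (250,600),interpolation=cv2.INTER_NEAREST))
for r in (165,180,195,210,220,230): print(r,f[r,250:270].mean(-1).astype(int).tolist())
print([ (r,f[r,255:263].mean(-1).astype(int).tolist()) for r in (134,140,150,158)])
"
```

```text
165 [117, 117, 118, 115, 113, 109, 111, 111, 108, 105, 115, 107, 106, 112, 111, 108, 110, 110, 110, 114]
180 [118, 117, 114, 113, 112, 110, 111, 113, 109, 103, 111, 108, 109, 108, 105, 107, 109, 104, 106, 103]
195 [173, 171, 168, 168, 165, 164, 162, 163, 151, 105, 118, 102, 103, 103, 105, 106, 103, 102, 106, 105]
210 [170, 170, 167, 167, 165, 162, 163, 165, 152, 105, 126, 157, 156, 153, 155, 148, 148, 214, 231, 234]
220 [169, 169, 166, 163, 164, 159, 161, 161, 155, 95, 101, 155, 156, 153, 154, 138, 139, 111, 110, 115]
230 [161, 165, 164, 160, 157, 156, 158, 158, 154, 110, 97, 153, 151, 151, 152, 125, 141, 124, 112, 125]
[(134, [149, 150, 145, 138, 110, 113, 111, 114]), (140, [152, 152, 149, 143, 116, 119, 108, 107]), (150, [152, 153, 148, 145, 114, 114, 109, 108]), (158, [153, 152, 151, 146, 105, 113, 107, 107])]
```

View pics/w4.png

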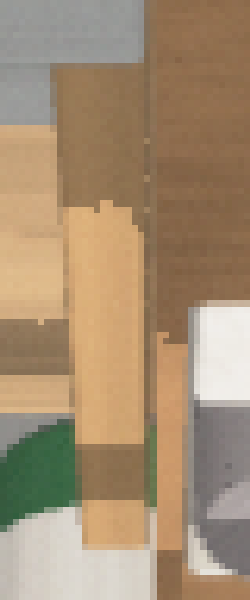

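The close crop shows a seam of 1 to 2 raw pixels, with green visible through it at about (150,430). So the fence backed off roughly 1 to 1.5 mm while the cam came down. There is time to mend this: regrip, lift just past free, press again and hold the push while locking.

>>> apply_moves:
  moves:
    - [-0.3,0,0,-30,0,0,0]
    - [-0.3,3,-10,-36,0,0,0]
    - [-0.3,0,0,0,0,0,0]
    - [-0.3,0,0,0,0,0,0]

```text
time: 14.2
tool_pos: [0.4806, -0.0973, 0.2124]
tool_rot: [0.695, -0.659, -0.254, -0.135]
contact_force: [0.1, 0.4, -0.2]
gripper_width: 0.652
```

```bash
python3 -c "
from h import *
rep([-20,-6.5,93.5])"
```

```text
t 14.2 jig pos [-106.2   -9.1  212.4] roterr(tool deg) [ 0.   -0.22  0.02] F jig [ 0.2  0.4 -0.2] w 0.652 joints [-0.54 -0.59  2.27  0.41  1.07 -2.42]
shift goal-tool frame mm [ 10.1 146.5   2.6] cur frame [ 10.  146.5   2.6]
```

>>> apply_moves:
  moves:
    - [-0.3,5,35,0.5,0,0,0]
    - [-0.3,5,35,0.5,0,0,0]
    - [-0.3,0,35,0,0,0,0]
    - [-0.3,0,25,0,0,0,0]
    - [-0.3,0,16,0,0,0,0]
    - [-0.3,0,0,0,0,0,0]
    - [-0.3,0,0,0,0,0,0]

```text
time: 14.9
tool_pos: [0.5646, -0.0787, 0.0938]
tool_rot: [0.695, -0.659, -0.255, -0.133]
contact_force: [-0.0, -0.6, 1.2]
gripper_width: 0.652
```

```bash
python3 -c "
from h import *
rep([-20,-6.5,93.5])"
```

```text
t 14.9 jig pos [-20.2  -5.7  93.8] roterr(tool deg) [-0.11 -0.02  0.01] F jig [-0.1 -0.6  1.2] w 0.652 joints [-0.41 -0.19  2.19  0.47  0.71 -2.45]
shift goal-tool frame mm [ 0.   0.4 -0.8] cur frame [ 0.   0.4 -0.8]
```

>>> apply_moves:
  moves:
    - [0.2,0,0,-0.8,0,0,0]
    - [0.5,0,0,0,0,0,0]
    - [1,0,0,0,0,0,0]
    - [1,0,0,0,0,0,0]
    - [1,0,0,0,0,0,0]
    - [1,0,0,0,0,0,0]
    - [1,0,0,0,0,0,0]

```text
time: 15.6
tool_pos: [0.5655, -0.0808, 0.0956]
tool_rot: [0.694, -0.659, -0.255, -0.134]
contact_force: [-6.6, -0.6, 7.1]
gripper_width: 0.22
```

```bash
python3 -c "
from h import *
rep([-20,-6.5,93.5])"
```

```text
t 15.6 jig pos [-19.7  -8.   95.6] roterr(tool deg) [ 0.01 -0.02  0.14] F jig [-6.6  0.6  7.1] w 0.22 joints [-0.41 -0.19  2.19  0.47  0.72 -2.45]
shift goal-tool frame mm [-1.4  1.6  1.5] cur frame [-1.4  1.6  1.5]
```

>>> apply_moves:
  moves:
    - [1,2.8,-5.6,0,0,0,0]
    - [1,2.3,-5.9,0,0,0,0]
    - [1,1.7,-6,0,0,0,0]
    - [1,1.1,-6.2,0,0,0,0]
    - [1,0.5,-6.3,0,0,0,0]
    - [1,0,-6.3,0,0,0,0]
    - [1,-0.7,-6.2,0,0,0,0]
    - [1,0,0,0,0,0,0]

```text
time: 16.4
tool_pos: [0.5475, -0.0827, 0.1321]
tool_rot: [0.696, -0.659, -0.254, -0.133]
contact_force: [0.5, -0.6, -7.4]
gripper_width: 0.218
```

```bash
python3 -c "
from h import *
rep([-20,-6,93])"
```

```text
t 16.4 jig pos [-37.7  -6.6 132.1] roterr(tool deg) [-0.13 -0.1  -0.14] F jig [ 0.4 -0.7 -7.4] w 0.218 joints [-0.43 -0.29  2.2   0.43  0.81 -2.41]
shift goal-tool frame mm [-5.7 42.5  0.6] cur frame [-5.6 42.5  0.5]
```

>>> apply_moves:
  moves:
    - [1,0,0,0.8,0,0,0]
    - [1,0,0,0.8,0,0,0]
    - [1,0,0,0.4,0,0,0]
    - [1,0,0,0,0,0,0]

```text
time: 16.8
tool_pos: [0.5476, -0.0822, 0.132]
tool_rot: [0.694, -0.66, -0.254, -0.133]
contact_force: [-2.6, -7.0, -10.7]
gripper_width: 0.214
```

```bash
python3 -c "
from h import *
rep([-20,-6,93])"
```

```text
t 16.8 jig pos [-37.6  -6.1 132. ] roterr(tool deg) [ 0.06 -0.02 -0.18] F jig [ -3.8  -6.4 -10.7] w 0.214 joints [-0.43 -0.3   2.2   0.43  0.81 -2.41]
shift goal-tool frame mm [-5.8 42.4  0.1] cur frame [-5.6 42.4  0.2]
```

>>> apply_moves:
  moves:
    - [1,0,0,0.8,0,0,0]
    - [1,0,0,0.8,0,0,0]
    - [1,0,0,0.6,0,0,0]
    - [1,0.7,6.2,0,0,0,0]
    - [1,0,6.3,0,0,0,0]
    - [1,0,0,0,0,0,0]

```text
time: 17.4
tool_pos: [0.5552, -0.0807, 0.1236]
tool_rot: [0.693, -0.662, -0.255, -0.132]
contact_force: [-9.5, -13.4, -1.9]
gripper_width: 0.215
```

```bash
python3 -c "
from h import *
rep([-20,-6,93])"
```

```text
t 17.4 jig pos [-29.8  -6.  123.6] roterr(tool deg) [ 0.28  0.15 -0.14] F jig [-11.7 -11.5  -1.9] w 0.215 joints [-0.42 -0.26  2.19  0.43  0.78 -2.41]
shift goal-tool frame mm [-7.9 31.2  0. ] cur frame [-7.9 31.2  0.2]
```

>>> apply_moves:
  moves:
    - [1,-0.8,5,0.3,0,0,0]
    - [1,-1.2,5,0.4,0,0,0]
    - [1,0,0,0,0,0,0]

```text
time: 17.7
tool_pos: [0.5604, -0.0797, 0.1166]
tool_rot: [0.692, -0.662, -0.256, -0.135]
contact_force: [-3.9, -12.0, 0.2]
gripper_width: 0.213
```

```bash
python3 -c "
from h import *
rep([-20,-6,93])"
```

```text
t 17.7 jig pos [-24.4  -5.9 116.6] roterr(tool deg) [0.37 0.09 0.17] F jig [ -5.9 -11.1   0.2] w 0.213 joints [-0.41 -0.24  2.19  0.44  0.75 -2.41]
shift goal-tool frame mm [-8.8 22.4 -0.1] cur frame [-8.8 22.4  0.1]
```

>>> apply_moves:
  moves:
    - [1,-1.3,4,0.3,0,0,0]
    - [1,-1.5,4,0.3,0,0,0]
    - [1,0,0,0,0,0,0]

```text
time: 18.0
tool_pos: [0.5638, -0.0792, 0.111]
tool_rot: [0.691, -0.662, -0.258, -0.136]
contact_force: [-8.5, -11.2, 8.9]
gripper_width: 0.217
```

```bash
python3 -c "
from h import *
rep([-20,-6,93])"
```

```text
t 18.0 jig pos [-21.1  -6.  111. ] roterr(tool deg) [0.45 0.17 0.39] F jig [-10.3  -9.6   8.9] w 0.217 joints [-0.41 -0.22  2.19  0.44  0.74 -2.42]
shift goal-tool frame mm [-8.7 15.9  0. ] cur frame [-8.8 15.8  0.2]
```

>>> apply_moves:
  moves:
    - [1,-2,5,0,0,0,0]
    - [1,-2.3,5,0,0,0,0]
    - [1,-2.2,5,0,0,0,0]
    - [1,-1,4,0,0,0,0]
    - [1,0,1.5,0,0,0,0]
    - [1,0,0,0,0,0,0]

```text
time: 18.6
tool_pos: [0.5697, -0.0784, 0.0942]
tool_rot: [0.691, -0.661, -0.259, -0.136]
contact_force: [-40.2, -7.6, 43.3]
gripper_width: 0.214
```

```bash
python3 -c "
from h import *
rep([-20,-6,93])"
```

```text
t 18.6 jig pos [-15.1  -6.3  94.2] roterr(tool deg) [0.36 0.26 0.56] F jig [-40.9  -0.3  43.3] w 0.214 joints [-0.4  -0.18  2.18  0.47  0.7  -2.45]
shift goal-tool frame mm [-4.8 -1.6  0.3] cur frame [-4.8 -1.6  0.3]
```

Locked at y = -6.3 this time (-8.1 before), with the lever at about 0.02 rad. I relax, release, retreat and check again.

>>> apply_moves:
  moves:
    - [1,-1,-1.5,0,0,0,0]
    - [0.3,0,0,0,0,0,0]
    - [0,0,0,0,0,0,0]
    - [-0.3,0,0,0,0,0,0]
    - [-0.3,0,0,0,0,0,0]
    - [-0.3,0,-20,0,0,0,0]
    - [-0.3,0,-35,0,0,0,0]
    - [-0.3,0,-35,0,0,0,0]
    - [-0.3,0,-35,0,0,0,0]
    - [-0.3,0,-20,0,0,0,0]
    - [-0.3,0,0,27,0,0,0]
    - [-0.3,0,0,30,0,0,0]
    - [-0.3,0,0,0,0,0,0]
    - [-0.3,0,0,0,0,0,0]

```text
time: 20.0
tool_pos: [0.4778, -0.0321, 0.2083]
tool_rot: [0.695, -0.659, -0.255, -0.133]
contact_force: [0.0, 0.7, 0.1]
gripper_width: 0.651
```

```bash
python3 -c "
from h import *
rep()
f=manip.grab_frame('wrist')
a=cv2.resize(f[110:260,150:350],(560,420),interpolation=cv2.INTER_CUBIC)
b=cv2.resize(f[150:246,236:276],(175,420),interpolation=cv2.INTER_NEAREST)
cv2.imwrite('pics/w5.png',np.hstack([a,b]))
for r in (195,210,220): print(r,f[r,250:270].mean(-1).astype(int).tolist())
c=manip.calibration('wrist');_,p,r=cur();T=c['T_tool_cam']
for q in([-50,58,66],[-50,60,66]):
    x=T[:3,:3].T@(r.inv().apply(j2w(q)-p)-T[:3,3]);x=c['mtx']@x;print(x[:2]/x[2])
"
```

```text
t 20.0 jig pos [-97.3  55.6 208.3] roterr(tool deg) [-0.08  0.03  0.05] F jig [0.2 0.7 0.1] w 0.651 joints [-0.38 -0.66  2.31  0.34  1.03 -2.24]
195 [112, 157, 173, 171, 172, 171, 169, 166, 166, 165, 165, 169, 154, 89, 102, 100, 101, 105, 105, 134]
210 [144, 133, 165, 171, 170, 170, 167, 161, 163, 164, 164, 166, 149, 121, 153, 155, 156, 155, 144, 117]
220 [77, 82, 110, 112, 115, 116, 114, 112, 110, 111, 112, 114, 107, 124, 158, 155, 156, 153, 135, 132]
[263.18524162 147.81910309]
[265.23243457 147.81565088]
```

View pics/w5.png

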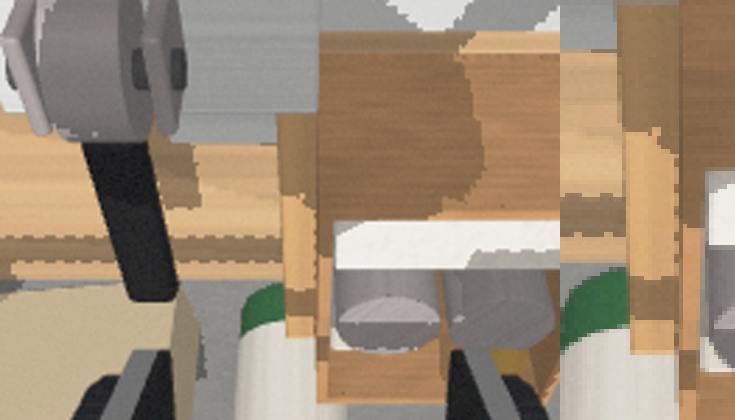

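The seam has closed: fence and carton meet at one column with nothing visible between them. The lever lies level and the groceries are undisturbed, so I hand in.

```bash
python3 -c "
from plant import manip
print(manip.job_done(), manip.state()['time'])"
```

```text
the job is handed in; nothing more can be done
the job is handed in; nothing more can be done
```

I flipped the lever up to about 1.35 rad, slid the fence until the carton met the end stop, and flipped the lever fully down again to lock it. I handed in at about 20 s of the 51 s allowed.

- **Snug:** at the stop, the push on the fence rose from about 6.5 N to 14 N with almost no further travel. From the images and arm readings, the fence stood at about 0.119 at that point.
- **First lock failed the check:** a close wrist view showed a gap of about 1 mm between fence and carton, because the fence had crept back as the cam came down. I regripped the lever, raised it to about 0.7 rad (above where the cam lets go, but short of the 0.8 you count as free), pressed again with about 11 N, and held that push while locking.
- **Final state:** the lever is at about 0.02 rad. The last wrist view shows no visible gap and the carton's rim in line with the fence. The gripper is open, well clear and reading no contact force.
- **Other groceries:** the ones visible in the later pictures show no sign of having moved. I did not take a last overall view after the final lock.
- **Forces:** the highest reading was about 60 N at the wrist, for a moment as the lever reached its down stop; the limit is 120 N.

The fence position relies on camera calibration good to about 2 mm. The snug result therefore rests mainly on the force rise and the closed gap.

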